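# Stroke the component-box lids shut

## Robot

A 6-joint arm with a two-finger parallel gripper is mounted at the origin on a cart in front of the work surface, level with it; the furniture and walls round the work are solid. World frame = base frame: x ahead of the robot, y to its left, z up, the work surface at z = 0. Lengths are in m, angles in rad, forces in N, time in s.
With the tool pointing down it reaches from about 0.3 to 0.825 m from the base axis. Payload 5.4 kg.
Tool frame: the origin (TCP) lies midway between the tips of the shut fingers; the grasp point (between the pads) lies 19 mm behind it; z points along the fingers, y is the line along which they close (so a half turn about z gives the same grasp; the last joint's range is limited). The gripper opens to 92 mm and grips with 3 to 60 N. Pads are 20 mm wide; open, the fingers measure 128 mm over their backs; the gripper's body (75 mm by 189 mm) begins 69 mm behind the grasp point.
Start: joints at [1.006, 0.158, 1.597, -0, 1.386, -0.21], TCP at [0.2, 0.539, 0.215] pointing down, gripper open.
Joint ranges: [-2.91, 2.91], [-0.94, 2.29], [0.18, 2.7], [-1.29, 4.43], [0.17, 2.64], [-3, 3]. Speed limits (rad/s): [2.57, 2.57, 3.14, 3.14, 3.14, 3.14].

## Interface

Orientations are given as [roll, pitch, yaw] about the fixed x, y, z axes, in that order (R = Rz(yaw) Ry(pitch) Rx(roll)).
In Python, from cell import sense, capture, calibration, hand_in gives the robot as it stands. The module is installed in compiled form; this text tells all that it offers.
- The arm moves only by the tool send_rows, never from a script. Its argument "steps" is text: rows parted by semicolons, each of 5 numbers parted by spaces: the finger opening in m, from 0 to 0.0919, then the shift along the world's x, y, z in m, then the turn about the world's z in rad. In form: claw tx ty tz turn; .... A call has 1 to 12 rows; each row is the pose to reach, as a shift and turn from the pose commanded when the call began; what a row does not reach only later rows make up. A row lasts 1/12 s, in which the tool goes at most 41.7 mm and 7.16 degrees, less where a joint would pass 70% of its speed; a pose out of reach is approached as far as the arm can. A call with a gripper value outside its range is refused whole. The fingers move at their own pace and stop on an object; "squeeze" is the grip in N (left out, the last holds). Time passes only in rows, so rows that repeat a pose let the fingers close. It gives the time, the measured TCP pose, the force, the opening and the grip force at its end, in the units of the state.
- sense(): the state, without advancing time (a new reading comes with each control period).
- capture(name): name is "scene" or "top" or "wrist"; returns (picture, depth): 384x512x3 uint8, blue, green, red; 384x512 float32, m along the optical axis (not along the pixel's ray), 0 where there is no reading.
- calibration(name): a dict with "K" (3x3 intrinsics, pixels), "R" (3x3) and "t" (3): a world point X has camera coordinates R X + t. Camera axes: x right, y down, z forward; pixel columns grow to the right and rows downward; lengths in m; the calibration is good to about 2 mm. A picture is of the moment at which its call begins: read the wrist's pose just before it. calibration takes no time and is no camera call; for the wrist camera it gives the pose at the moment of the call.
- hand_in(): hands the job in; it is judged then, once.
The state is a dict: "clock": time; "joint_pos": joint angles; "joint_velocities": joint speeds; "joint_efforts": joint torques, N m; "ee_pos": TCP position; "eef_rot": TCP orientation; "contact_force": force on the tool from outside, world axes, zero at the start; "moment": the same for the moment, N m; "width": finger opening in m; "finger_force": force on a finger pad.
Only numpy, scipy, OpenCV 4.12 (cv2) and the standard library are available. Lean on these libraries where they do the work, as an engineer would, in place of code of your own. Each camera call takes 0.05 s, during which the arm holds its last target. There are 200 camera calls.

## Task

Shut the four open lids of the curved chain of component boxes with one gentle stroke: starting at the ribbed tab, run your shut fingertips along the curve, skimming just over the boxes, so that they fold the lids flat one after another, from the lid next to the tab to the last, without lifting the fingers away between lids. Do not grip, lift or shove the boxes, do not bend any lid backwards, and leave the battery, connector and memory stick beside them alone; finish with the hand clear.

Things in the scene. Friction and masses are not known exactly. Their poses are not given: they have to be found in the camera images.
- organiser: Loose curved row of four grey boxes, about 0.8 kg, on the flat grey stand. Origin: underside, middle of the row; z up. Centre line: arc of radius 125 mm about (0, -125 mm) of this frame, running along +x at the origin. Box middles at -0.36, -0.12, 0.12, 0.36 rad round it (box 1 at the -x end), each 26 mm along, 26 mm across, 45 mm high when shut.
- start (a point): Point over the middle of the bare ribbed grey tab beyond box 1, where the stroke starts: on the arc at -0.555 rad, at the height of the shut lids' tops (45 mm over the stand). The tab is 20 mm along the row, 20 mm across and 36 mm high.
- mark1 (a point): Point on the organiser: middle of the top of lid 1 when shut (45 mm over the stand), on the arc. Its frame has the organiser's directions.
- mark2 (a point): Point on the organiser: middle of the top of lid 2 when shut (45 mm over the stand), on the arc. Its frame has the organiser's directions.
- mark3 (a point): Point on the organiser: middle of the top of lid 3 when shut (45 mm over the stand), on the arc. Its frame has the organiser's directions.
- mark4 (a point): Point on the organiser: middle of the top of lid 4 when shut (45 mm over the stand), on the arc. Its frame has the organiser's directions.
- lid1 (a joint): Lid 1 (next to the ribbed tab): white plate, 25 mm along the row, 26 mm across, 2.5 mm thick, hinged on the box edge nearer the tab: its free edge swings up and back towards the tab. Rad: 0 = shut flat, 1.57 = upright, stop at 1.75. Light friction hinge, no spring or catch: above about 0.8 rad the lid stays where it is left, pushed below that it falls shut by its weight.
- lid2 (a joint): Lid 2 (counted from the tab): white plate, 25 mm along the row, 26 mm across, 2.5 mm thick, hinged on the box edge nearer the tab: its free edge swings up and back towards the tab. Rad: 0 = shut flat, 1.57 = upright, stop at 1.75. Light friction hinge, no spring or catch: above about 0.8 rad the lid stays where it is left, pushed below that it falls shut by its weight.
- lid3 (a joint): Lid 3 (counted from the tab): white plate, 25 mm along the row, 26 mm across, 2.5 mm thick, hinged on the box edge nearer the tab: its free edge swings up and back towards the tab. Rad: 0 = shut flat, 1.57 = upright, stop at 1.75. Light friction hinge, no spring or catch: above about 0.8 rad the lid stays where it is left, pushed below that it falls shut by its weight.
- lid4 (a joint): Lid 4 (last, far from the tab): white plate, 25 mm along the row, 26 mm across, 2.5 mm thick, hinged on the box edge nearer the tab: its free edge swings up and back towards the tab. Rad: 0 = shut flat, 1.57 = upright, stop at 1.75. Light friction hinge, no spring or catch: above about 0.8 rad the lid stays where it is left, pushed below that it falls shut by its weight.
- stand: Fixed flat grey work stand under the row, top 270 x 230 mm, set to a different height each time. Origin: middle of its top surface, x away from the robot, z up. The shelf over the back of the desk runs along the stand's y; its front edge is about 170 mm beyond the stand's middle (+x), from 190 mm above the desk: keep the hand's body clear of it.
- nine_volt: Bystander: dark block battery, 18 x 26 x 48 mm, standing. Origin: centre of underside.
- dsub: Bystander: grey connector with hood, 47 x 32 x 15 mm. Origin: centre of underside.
- usb_stick: Bystander: dark memory stick, 54 x 18 x 8 mm, lying. Origin: centre of underside.

How it is judged:
By the outcome, as a careful person would: the job done as asked, in the order asked, and still so for the second after the job is handed in, with the robot touching nothing.
It also fails if it takes over 38 s, if anything falls off the work surface, if the arm or the gripper's body presses on something with over 40 N, if the wrist force passes 120 N, or if a joint passes its speed limit or range.

## Working session

There is one attempt and no reset: what is moved stays moved. The work goes in short steps, Python scripts to look and compute and a tool call to move; the robot and the scene stay as the last step left them, time stands still between calls to the robot, and variables do not carry over. Pictures are saved under pics/ and viewed, at most 10 in all, crops included, and the job is handed in when it is done.

Besides the shell and the picture viewer there is one more tool, called in YAML: its name, and indented under it one key for each argument. send_rows: Moves the arm, as the interface text tells. Its arguments: {"type":"object","properties":{"steps":{"type":"string"},"squeeze":{"type":"number"}},"required":["steps"]}

```bash
mkdir -p pics
python3 - <<'E'
from cell import *
import cv2,numpy as np
s=sense();print(s)
for n in("top","scene"):
    p,d=capture(n);cv2.imwrite(f"pics/{n}1.png",p);np.savez(f"{n}1.npz",p=p,d=d,**calibration(n));print(n,calibration(n))
E
```

```text
{'clock': 0.0, 'joint_pos': array([ 1.00589979e+00,  1.59026521e-01,  1.59821338e+00, -4.44236527e-05,
        1.38619050e+00, -2.10085723e-01]), 'joint_velocities': array([ 0.00104666,  0.00035321, -0.0012843 , -0.0002219 ,  0.00117967,
        0.00058448]), 'joint_efforts': array([ 8.19805300e-04, -3.85547948e+01, -3.22124505e+01,  7.02815666e-02,
        3.76147684e-02, -1.16008459e-04]), 'ee_pos': array([0.19944898, 0.53864002, 0.21364102]), 'eef_rot': array([-3.13978621e+00, -3.40555571e-04,  2.78678972e+00]), 'contact_force': array([-0.41060865,  0.14102951,  1.16054512]), 'moment': array([-0.03729501, -0.02054881, -0.01436308]), 'finger_force': 0.0, 'width': 0.09197746226594165}
top {'K': array([[367.06873414,   0.        , 252.85504962],
       [  0.        , 367.06873414, 196.52861471],
       [  0.        ,   0.        ,   1.        ]]), 'R': array([[-0.02951337, -0.99949052, -0.01215154],
       [-0.99750923,  0.03022968, -0.06372985],
       [ 0.06406472,  0.01024039, -0.9978932 ]]), 't': array([0.30149275, 0.38004812, 0.94005378])}
scene {'K': array([[435.01728275,   0.        , 256.24371369],
       [  0.        , 435.01728275, 193.73044391],
       [  0.        ,   0.        ,   1.        ]]), 'R': array([[ 0.5766733 , -0.81695901, -0.00508779],
       [-0.56956716, -0.39756465, -0.71939947],
       [ 0.58569715,  0.4177563 , -0.69457794]]), 't': array([0.01260034, 0.42782877, 0.55588783])}
```

View pics/top1.png

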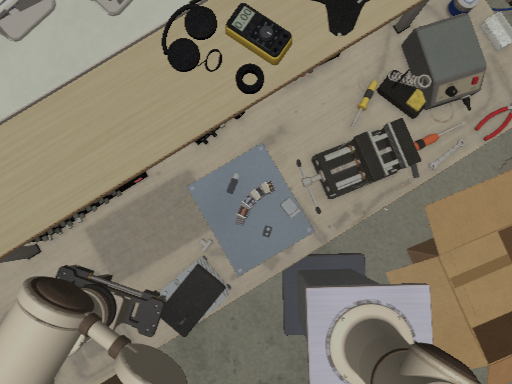

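View pics/scene1.png

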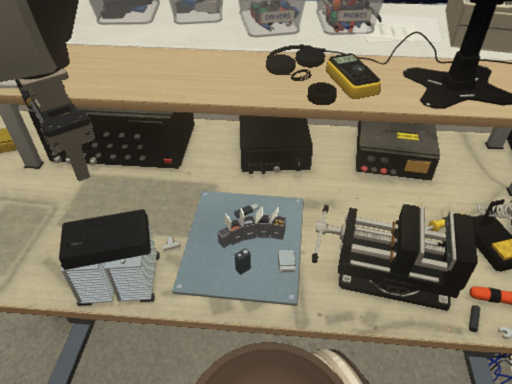

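The top view shows the blue-grey stand around px (250,208), with the chain from about (242,215) to (270,187). The scene view shows the row at (220-285, 210-245) with its lids upright. I need enlarged crops of both.

Run:
```python
import cv2,numpy as np
a=cv2.imread("pics/top1.png")[165:245,215:305];b=cv2.imread("pics/scene1.png")[190:290,200:310]
cv2.imwrite("pics/c.png",np.hstack([cv2.resize(a,(450,400),interpolation=2),cv2.resize(b,None,fx=3.0,fy=4,interpolation=2)]))
z=np.load("top1.npz");p,d,K,R,t=[z[k] for k in("p","d","K","R","t")]
v,u=np.mgrid[:384,:512];X=np.stack([(u-K[0,2])/K[0,0]*d,(v-K[1,2])/K[1,1]*d,d],-1)
W=(X-t)@R
for q in [(240,262),(210,220),(225,230),(280,230),(260,160)]:print(q,W[q[1],q[0]].round(4),p[q[1],q[0]])
# stand corners: hue mask
h=cv2.cvtColor(p,cv2.COLOR_BGR2HSV);print(h[220,210])
m=cv2.inRange(h,np.array([100,40,80]),np.array([120,160,200]));m[:130]=0;m[285:]=0
n,l,s,c=cv2.connectedComponentsWithStats(m);i=1+s[1:,4].argmax();print(s[i])
cs=cv2.findContours((l==i).astype('u1'),0,2)[0];r=cv2.minAreaRect(max(cs,key=cv2.contourArea));print(r)
print("stand z",np.median(W[l==i][:,2]),np.percentile(W[l==i][:,2],[5,95]))
```

```text
(240, 262) [0.2215 0.3279 0.0153] [122 116 108]
(210, 220) [0.3313 0.4021 0.0193] [121 114 106]
(225, 230) [0.3045 0.3642 0.0178] [121 114 106]
(280, 230) [0.3003 0.2226 0.0162] [127 120 111]
(260, 160) [0.484  0.2685 0.0139] [130 123 114]
[104  32 121]Traceback (most recent call last):
  File "<stdin>", line 11, in <module>
ValueError: attempt to get argmax of an empty sequence
```

View pics/c.png

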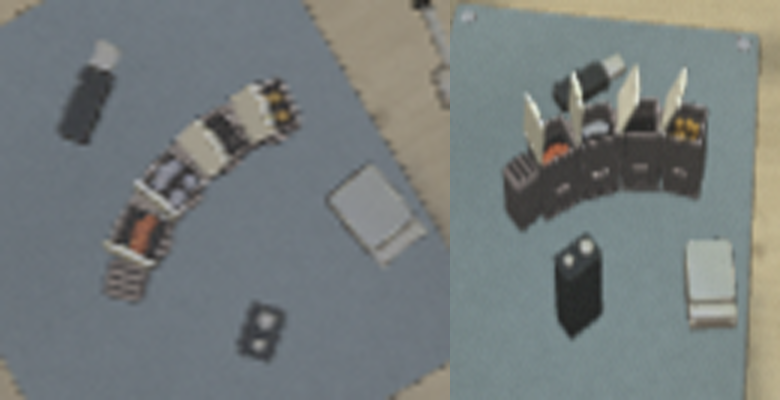

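The crop shows the tab at the lower left, full-image px (240,221). The lids open towards it, and box 4 is near (272,186). The battery is at (267,231), the connector at (291,208) and the stick at (232,184).

Run:
```python
from cell import *
import numpy as np
z=np.load("top1.npz");K,R,t=z["K"],z["R"],z["t"];c=-R.T@t
for n,u,v,h in[("tab",240.4,221.4,.052),("b4end",272,186,.06),("stand1",190,187,.016),("stand2",262,145,.016),("stand3",315,232,.016),("stand4",238,272,.016),("usb",232,184,.02),("bat",267,231,.06)]:
    r=R.T@np.linalg.inv(K)@[u,v,1];print(n,(c+r*(h-c[2])/r[2]).round(3))
w=calibration("wrist");print(w["K"],"cam pos",-w["R"].T@w["t"],"axes",w["R"].round(3))
```

```text
tab [0.325 0.322 0.052]
b4end [0.411 0.241 0.06 ]
stand1 [0.419 0.453 0.016]
stand2 [0.523 0.262 0.016]
stand3 [0.293 0.133 0.016]
stand4 [0.196 0.334 0.016]
usb [0.423 0.343 0.02 ]
bat [0.3   0.257 0.06 ]
[[305.08116397   0.         253.48446572]
 [  0.         305.08116397 191.89175303]
 [  0.           0.           1.        ]] cam pos [0.12172727 0.56690456 0.38353139] axes [[ 0.348  0.938 -0.002]
 [ 0.896 -0.332  0.294]
 [ 0.275 -0.104 -0.956]]
```

send_rows:
  steps: "0 0.01 -0.015 0 -0.02; 0 0.03 -0.045 0 -0.08; 0 0.05 -0.08 0 -0.15; 0 0.07 -0.11 0 -0.22; 0 0.09 -0.14 0 -0.3; 0 0.11 -0.17 0 -0.37; 0 0.13 -0.2 0 -0.44; 0 0.15 -0.23 0 -0.5; 0 0.17 -0.26 0 -0.57; 0 0.19 -0.29 0 -0.63; 0 0.205 -0.315 0 -0.68; 0 0.212 -0.326 0 -0.7"
  squeeze: 5

```text
clock: 1.1
ee_pos: [0.4131, 0.2102, 0.2143]
eef_rot: [-3.141, 0.001, 2.081]
contact_force: [-0.8, 0.4, 0.3]
width: 0.014
finger_force: 0.0
```

send_rows:
  steps: "0 0 0 0 0; 0 0 0 0 0; 0 0 0 0 0; 0 0 0 0 0"

```text
clock: 1.43
ee_pos: [0.4111, 0.2141, 0.2144]
eef_rot: [-3.141, -0.0, 2.089]
contact_force: [0.4, 0.2, 0.4]
width: 0.0003
finger_force: 0.0
```

Run:
```python
from cell import *
import cv2,numpy as np
s=sense();print(s["clock"],s["ee_pos"],s["eef_rot"],s["width"],s["contact_force"])
w=calibration("wrist");p,d=capture("wrist");np.savez("w1.npz",p=p,d=d,**w);cv2.imwrite("pics/w1.png",p)
```

```text
1.4333 [0.4110673  0.21407091 0.21443113] [-3.14121421e+00 -4.07090054e-04  2.08874892e+00] 0.00027912225947993984 [0.36515252 0.19442707 0.36660949]
```

View pics/w1.png

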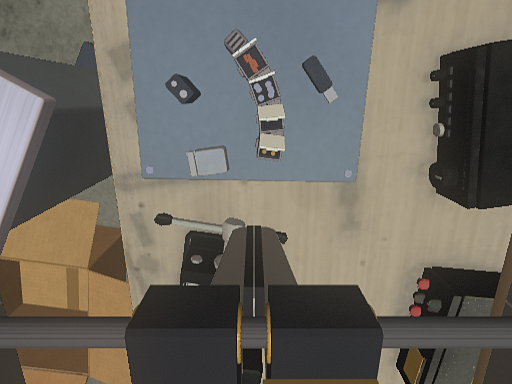

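The wrist view shows the tab at (237,42), boxes 1 to 4 at about (252,62), (265,90), (270,120) and (270,150), and the closed fingers at the bottom. Next I'll measure from the depth image.

```bash
cat > m.py <<'E'
import cv2,numpy as np
from scipy.optimize import least_squares
def world(f):
    z=np.load(f);p,d,K,R,t=[z[k] for k in("p","d","K","R","t")]
    v,u=np.mgrid[:384,:512];X=np.stack([(u-K[0,2])/K[0,0]*d,(v-K[1,2])/K[1,1]*d,d],-1)
    return p,d,(X-t)@R,K,R,t
E
python3 - <<'E'
from m import *
p,d,W,K,R,t=world("w1.npz")
reg=np.zeros(d.shape,bool);reg[15:170,215:300]=1
st=np.zeros(d.shape,bool);st[20:140,155:215]=1;st[20:175,290:300]=1;st&=(d>0)
zs=W[st][:,2];print("stand z",np.median(zs),zs.std())
# plane tilt check
A=np.c_[W[st][:,:2],np.ones(st.sum())];print(np.linalg.lstsq(A,zs,rcond=None)[0])
h=W[...,2]-np.median(zs)
m=reg&(d>0)&(h>28)if 0 else reg&(d>0)&(h>.028)&(h<.0445)
pts=W[m];hh=h[m];print(len(pts),np.histogram(h[reg],bins=np.arange(-.002,.08,.004)))
c=pts[:,:2].mean(0)
c0=np.array([.29,.2])
for it in range(8):
    q=pts[:,:2]-c0;a=np.arctan2(q[:,1],q[:,0]);r=np.hypot(*q.T)
    am=np.median(a);mids=[]
    for b in np.arange(am-.7,am+.7,.03):
        k=abs(a-b)<.015
        if k.sum()>8 and np.ptp(np.percentile(r[k],[3,97]))>.016: mids.append((b,np.percentile(r[k],[3,97]).mean(),np.ptp(np.percentile(r[k],[3,97]))))
    mids=np.array(mids);M=c0+mids[:,1:2]*np.c_[np.cos(mids[:,0]),np.sin(mids[:,0])]
    s=least_squares(lambda c:np.hypot(*(M-c).T)-.125,c0,loss="soft_l1",f_scale=.001);c0=s.x
q=pts[:,:2]-c0;a=np.arctan2(q[:,1],q[:,0]);r=np.hypot(*q.T)
print("centre",c0,"rms",np.sqrt((s.fun**2).mean()),"free",least_squares(lambda c:np.hypot(*(M-c[:2]).T)-c[2],[*c0,.125]).x)
print((mids*[1,1e3,1e3]).round(2))
k=(r>.112)&(r<.138);ae=np.percentile(a[k],[.5,1,99,99.5]);print("ends",ae)
print("yaw from tab end",ae[2]-.635-np.pi/2,"from box4 end",ae[1]+.464-np.pi/2)
hi=W[reg&(h>.05)&(h<.08)];q=hi[:,:2]-c0;ah=np.arctan2(q[:,1],q[:,0]);print("lid max h",np.percentile(hi[:,2],99)-np.median(zs));print(np.histogram(ah,30))
g=cv2.resize(p[15:170,190:345],(700,700),interpolation=2);cv2.imwrite("pics/w1c.png",g[:600])
E
```

```text
stand z 0.014708152441024453 0.011002401907692
[-0.01072343 -0.02479038  0.02771861]
2328 (array([9161,   66,   26,   65,  214,   90,    8,  737,  576,  528,  379,
        240,  126,  119,  129,  141,  172,  267,   15,    0]), array([-0.002,  0.002,  0.006,  0.01 ,  0.014,  0.018,  0.022,  0.026,
        0.03 ,  0.034,  0.038,  0.042,  0.046,  0.05 ,  0.054,  0.058,
        0.062,  0.066,  0.07 ,  0.074,  0.078]))
centre [0.29525531 0.20293617] rms 0.0004686832945157518 free [0.29742742 0.2051182  0.12203797]
[[  0.3  124.77  22.97]
 [  0.33 124.43  25.2 ]
 [  0.36 124.78  24.8 ]
 [  0.51 125.44  22.55]
 [  0.54 125.1   22.4 ]
 [  0.57 125.04  24.18]
 [  0.6  125.04  24.74]
 [  0.63 124.95  25.25]
 [  0.75 125.59  23.65]
 [  0.78 125.27  23.59]
 [  0.81 125.02  24.41]
 [  0.84 125.01  24.26]
 [  0.87 124.94  24.05]
 [  0.9  124.96  23.99]
 [  0.93 125.27  23.97]
 [  0.96 124.69  23.97]
 [  1.02 125.09  24.18]
 [  1.05 125.11  24.71]
 [  1.08 125.06  24.35]
 [  1.11 124.96  24.5 ]
 [  1.14 124.88  24.38]
 [  1.17 125.06  24.61]
 [  1.2  125.26  23.8 ]
 [  1.23 122.85  19.24]
 [  1.26 125.32  18.02]
 [  1.29 124.89  18.75]
 [  1.32 124.78  18.65]
 [  1.35 125.1   18.11]]
ends [0.29052966 0.29551287 1.37069222 1.37662718]
yaw from tab end -0.8351041051418644 from box4 end -0.81128345797634
lid max h 0.0700989233334566
(array([ 77, 112, 107,  19,   0,   0,   0,   0,  20, 102, 101,  83,   4,
         0,   0,   0,   0,   0,   0,   6,  87,  28,   0,   0,   0,   0,
         0,   0,  27,  70]), array([0.39898058, 0.42636853, 0.45375647, 0.48114441, 0.50853235,
       0.5359203 , 0.56330824, 0.59069618, 0.61808412, 0.64547207,
       0.67286001, 0.70024795, 0.72763589, 0.75502384, 0.78241178,
       0.80979972, 0.83718767, 0.86457561, 0.89196355, 0.91935149,
       0.94673944, 0.97412738, 1.00151532, 1.02890326, 1.05629121,
       1.08367915, 1.11106709, 1.13845503, 1.16584298, 1.19323092,
       1.22061886]))
```

View pics/w1c.png

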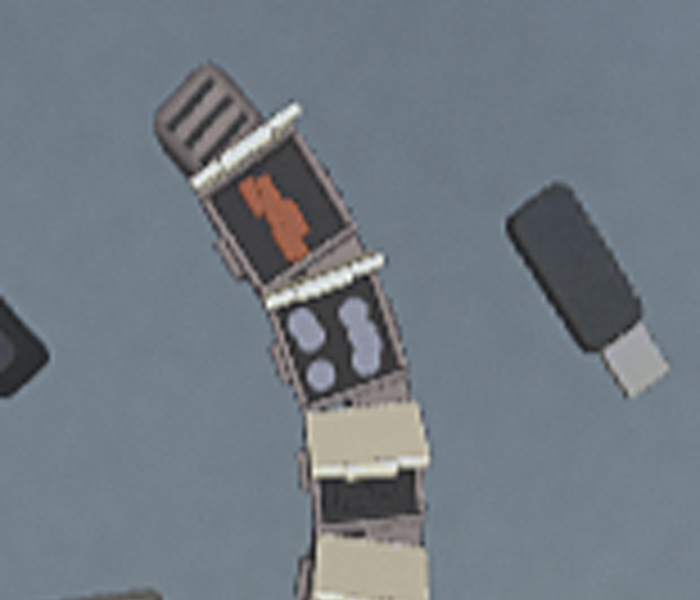

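Lids 1 and 2 stand about upright and 3 and 4 are also open. I'll go above a point just behind the tab centre, at arc angle -0.64, with the fingers in line with the arc.

send_rows:
  steps: "0 -0.01 0.012 0 0.08; 0 -0.02 0.025 0 0.17; 0 -0.031 0.038 0 0.27; 0 -0.043 0.052 0 0.37; 0 -0.054 0.066 0 0.47; 0 -0.065 0.079 0 0.57; 0 -0.076 0.092 0 0.67; 0 -0.085 0.103 0 0.77; 0 -0.093 0.112 0 0.85; 0 -0.093 0.112 -0.03 0.87; 0 -0.093 0.112 -0.06 0.87; 0 -0.093 0.112 -0.085 0.87"

```text
clock: 2.48
ee_pos: [0.3176, 0.3259, 0.1283]
eef_rot: [3.141, 0.0, 2.959]
contact_force: [1.2, 0.1, -0.8]
width: 0.0007
finger_force: 0.0
```

send_rows:
  steps: "0 0 0 -0.015 0; 0 0 0 -0.015 0; 0 0 0 -0.015 0; 0 0 0 -0.015 0; 0 0 0 -0.015 0"

```text
clock: 2.9
ee_pos: [0.3197, 0.326, 0.1163]
eef_rot: [3.14, 0.002, 2.957]
contact_force: [1.2, 0.1, -0.1]
width: 0.0007
finger_force: 0.0
```

Run:
```python
from cell import *
import cv2,numpy as np
from m import *
s=sense();print(s["clock"],s["ee_pos"],s["eef_rot"],s["contact_force"],s["joint_pos"])
w=calibration("wrist");p,d=capture("wrist");np.savez("w2.npz",p=p,d=d,**w);cv2.imwrite("pics/w2.png",p)
p,d,W,*_=world("w2.npz");ok=d>0
c=np.array([.2953,.2029]);q=W[...,:2]-c;r=np.hypot(q[...,0],q[...,1]);th=.748-np.arctan2(q[...,1],q[...,0])
for n,k in[("stand",ok&(r>.155)&(r<.175)&(th>-.9)&(th<-.3)),("stand in",ok&(r>.07)&(r<.1)&(th>-.9)&(th<-.3)),("tab",ok&(abs(r-.125)<.007)&(abs(th+.57)<.04)&(W[...,2]>.04)&(W[...,2]<.065))]:
    print(n,k.sum(),np.percentile(W[k][:,2],[10,50,90]) if k.any() else 0)
```

```text
2.9 [0.31974188 0.32602574 0.11631664] [3.13950299e+00 2.37206249e-03 2.95729800e+00] [ 1.20199322  0.08862641 -0.06949179] [ 5.29429298e-01 -5.34792342e-02  2.02136551e+00  2.90591300e-05
  1.17054526e+00 -8.57086134e-01]
stand 4799 [0.01425402 0.217248   0.2226838 ]
stand in 2831 [0.01424904 0.0155126  0.22798595]
tab 190 [0.05009332 0.05107945 0.05206564]
```

View pics/w2.png

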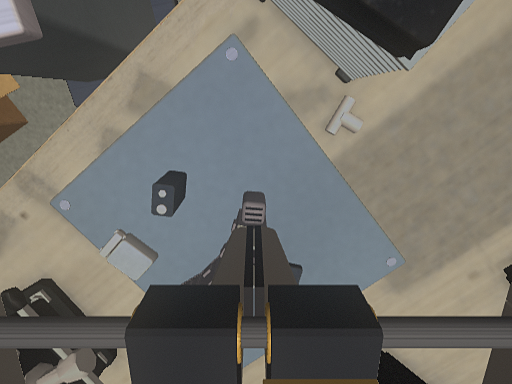

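The tab is straight ahead of the fingers at (254,207), top z 0.051, so the stand is at 0.015 and the shut lid tops at 0.060. I'll descend to z≈0.063 and work out the arc rows.

send_rows:
  steps: "0 0 0 -0.006 0; 0 0 0 -0.012 0; 0 0 0 -0.018 0; 0 0 0 -0.024 0; 0 0 0 -0.03 0; 0 0 0 -0.036 0; 0 0 0 -0.041 0; 0 0 0 -0.046 0; 0 0 0 -0.05 0; 0 0 0 -0.052 0; 0 0 0 -0.052 0; 0 0 0 -0.052 0"

```text
clock: 3.95
ee_pos: [0.3188, 0.3252, 0.0626]
eef_rot: [3.142, 0.0, 2.957]
contact_force: [-0.8, -0.3, 0.8]
width: 0.0004
finger_force: 0.0
```

Run:
```python
from cell import sense
import numpy as np
s=sense();print(s["ee_pos"],s["eef_rot"],s["contact_force"])
th=np.linspace(-.64,.56,61);a=.748-th
P=np.c_[.2953+.125*np.cos(a),.2029+.125*np.sin(a)]
P0=np.array([.319,.325])
for c in range(5):
    b=P[12*c] if c else P0
    b=b.round(3) if c else b
    Q=P[12*c+1:12*c+13].round(3)-b
    print("; ".join(f"0 {x:.3f} {y:.3f} 0 {-.02*(i+1):.2f}" for i,(x,y) in enumerate(Q)))
```

```text
[0.31881829 0.32522897 0.06263312] [3.14152469e+00 3.09094969e-05 2.95680328e+00] [-0.80051263 -0.2973271   0.80211374]
0 0.001 0.000 0 -0.02; 0 0.004 0.000 0 -0.04; 0 0.006 -0.001 0 -0.06; 0 0.009 -0.001 0 -0.08; 0 0.011 -0.002 0 -0.10; 0 0.014 -0.003 0 -0.12; 0 0.016 -0.004 0 -0.14; 0 0.018 -0.004 0 -0.16; 0 0.021 -0.005 0 -0.18; 0 0.023 -0.006 0 -0.20; 0 0.025 -0.007 0 -0.22; 0 0.028 -0.008 0 -0.24
0 0.002 -0.001 0 -0.02; 0 0.004 -0.002 0 -0.04; 0 0.006 -0.003 0 -0.06; 0 0.009 -0.005 0 -0.08; 0 0.011 -0.006 0 -0.10; 0 0.013 -0.007 0 -0.12; 0 0.015 -0.008 0 -0.14; 0 0.017 -0.010 0 -0.16; 0 0.019 -0.011 0 -0.18; 0 0.021 -0.013 0 -0.20; 0 0.023 -0.014 0 -0.22; 0 0.025 -0.016 0 -0.24
0 0.002 -0.001 0 -0.02; 0 0.004 -0.003 0 -0.04; 0 0.006 -0.004 0 -0.06; 0 0.008 -0.006 0 -0.08; 0 0.010 -0.008 0 -0.10; 0 0.011 -0.009 0 -0.12; 0 0.013 -0.011 0 -0.14; 0 0.015 -0.013 0 -0.16; 0 0.017 -0.015 0 -0.18; 0 0.018 -0.017 0 -0.20; 0 0.020 -0.019 0 -0.22; 0 0.021 -0.021 0 -0.24
0 0.002 -0.002 0 -0.02; 0 0.003 -0.004 0 -0.04; 0 0.005 -0.006 0 -0.06; 0 0.006 -0.008 0 -0.08; 0 0.008 -0.010 0 -0.10; 0 0.009 -0.012 0 -0.12; 0 0.010 -0.014 0 -0.14; 0 0.012 -0.016 0 -0.16; 0 0.013 -0.018 0 -0.18; 0 0.014 -0.021 0 -0.20; 0 0.015 -0.023 0 -0.22; 0 0.016 -0.025 0 -0.24
0 0.001 -0.003 0 -0.02; 0 0.002 -0.005 0 -0.04; 0 0.003 -0.007 0 -0.06; 0 0.004 -0.009 0 -0.08; 0 0.005 -0.012 0 -0.10; 0 0.005 -0.014 0 -0.12; 0 0.006 -0.017 0 -0.14; 0 0.007 -0.019 0 -0.16; 0 0.007 -0.021 0 -0.18; 0 0.008 -0.024 0 -0.20; 0 0.009 -0.026 0 -0.22; 0 0.009 -0.029 0 -0.24
```

send_rows:
  steps: "0 0.001 0 0 -0.02; 0 0.004 0 0 -0.04; 0 0.006 -0.001 0 -0.06; 0 0.009 -0.001 0 -0.08; 0 0.011 -0.002 0 -0.1; 0 0.014 -0.003 0 -0.12; 0 0.016 -0.004 0 -0.14; 0 0.018 -0.004 0 -0.16; 0 0.021 -0.005 0 -0.18; 0 0.023 -0.006 0 -0.2; 0 0.025 -0.007 0 -0.22; 0 0.028 -0.008 0 -0.24"

```text
clock: 4.95
ee_pos: [0.3468, 0.3171, 0.0626]
eef_rot: [-3.141, -0.0, 2.715]
contact_force: [1.0, -0.1, 0.5]
width: 0.0001
finger_force: 0.3
```

Run:
```python
from cell import *
import cv2
s=sense();print(s["ee_pos"],s["contact_force"])
p,d=capture("scene");cv2.imwrite("pics/s2.png",cv2.resize(p[170:290,180:330],(750,600),interpolation=2))
```

```text
[0.34678246 0.31709314 0.06255486] [ 1.00099399 -0.14648213  0.45621922]
```

View pics/s2.png

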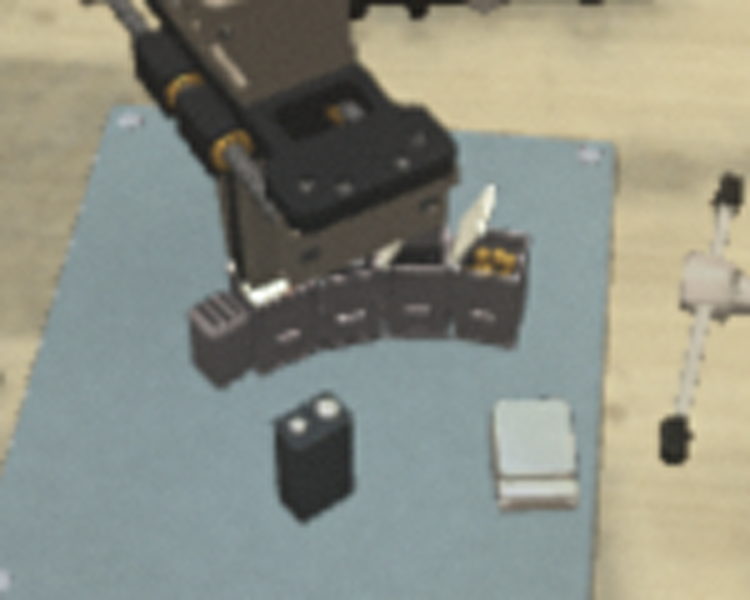

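Lid 1 is folding under the fingers at crop px (265,290), the row has not moved, and the forces are about zero. I'll carry on with the rest of the stroke.

send_rows:
  steps: "0 0.002 -0.001 0 -0.02; 0 0.004 -0.002 0 -0.04; 0 0.006 -0.003 0 -0.06; 0 0.009 -0.005 0 -0.08; 0 0.011 -0.006 0 -0.1; 0 0.013 -0.007 0 -0.12; 0 0.015 -0.008 0 -0.14; 0 0.017 -0.01 0 -0.16; 0 0.019 -0.011 0 -0.18; 0 0.021 -0.013 0 -0.2; 0 0.023 -0.014 0 -0.22; 0 0.025 -0.016 0 -0.24"

```text
clock: 6.0
ee_pos: [0.372, 0.3011, 0.0626]
eef_rot: [3.142, 0.0, 2.475]
contact_force: [1.2, -0.5, -0.3]
width: 0.0006
finger_force: 0.0
```

send_rows:
  steps: "0 0.002 -0.001 0 -0.02; 0 0.004 -0.003 0 -0.04; 0 0.006 -0.004 0 -0.06; 0 0.008 -0.006 0 -0.08; 0 0.01 -0.008 0 -0.1; 0 0.011 -0.009 0 -0.12; 0 0.013 -0.011 0 -0.14; 0 0.015 -0.013 0 -0.16; 0 0.017 -0.015 0 -0.18; 0 0.018 -0.017 0 -0.2; 0 0.02 -0.019 0 -0.22; 0 0.021 -0.021 0 -0.24"

```text
clock: 7.0
ee_pos: [0.393, 0.2799, 0.0626]
eef_rot: [3.142, 0.0, 2.235]
contact_force: [-0.2, -0.8, 0.2]
width: 0.0006
finger_force: 0.0
```

send_rows:
  steps: "0 0.002 -0.002 0 -0.02; 0 0.003 -0.004 0 -0.04; 0 0.005 -0.006 0 -0.06; 0 0.006 -0.008 0 -0.08; 0 0.008 -0.01 0 -0.1; 0 0.009 -0.012 0 -0.12; 0 0.01 -0.014 0 -0.14; 0 0.012 -0.016 0 -0.16; 0 0.013 -0.018 0 -0.18; 0 0.014 -0.021 0 -0.2; 0 0.015 -0.023 0 -0.22; 0 0.016 -0.025 0 -0.24"

```text
clock: 8.0
ee_pos: [0.4089, 0.2549, 0.0626]
eef_rot: [-3.142, -0.0, 1.995]
contact_force: [0.2, 0.6, 0.4]
width: 0.0005
finger_force: 0.0
```

send_rows:
  steps: "0 0.001 -0.003 0 -0.02; 0 0.002 -0.005 0 -0.04; 0 0.003 -0.007 0 -0.06; 0 0.004 -0.009 0 -0.08; 0 0.005 -0.012 0 -0.1; 0 0.005 -0.014 0 -0.12; 0 0.006 -0.017 0 -0.14; 0 0.007 -0.019 0 -0.16; 0 0.007 -0.021 0 -0.18; 0 0.008 -0.024 0 -0.2; 0 0.009 -0.026 0 -0.22; 0 0.009 -0.029 0 -0.24"

```text
clock: 9.0
ee_pos: [0.418, 0.226, 0.0627]
eef_rot: [3.141, -0.0, 1.755]
contact_force: [0.3, 0.3, 0.2]
width: 0.0004
finger_force: 0.0
```

Run:
```python
from cell import *
import cv2
s=sense();print(s["clock"],s["ee_pos"],s["contact_force"])
p,d=capture("scene");cv2.imwrite("pics/s3.png",cv2.resize(p[170:290,180:330],(750,600),interpolation=2))
```

```text
9.0 [0.41799199 0.22599592 0.06267479] [0.31190932 0.31118873 0.2437164 ]
```

View pics/s3.png

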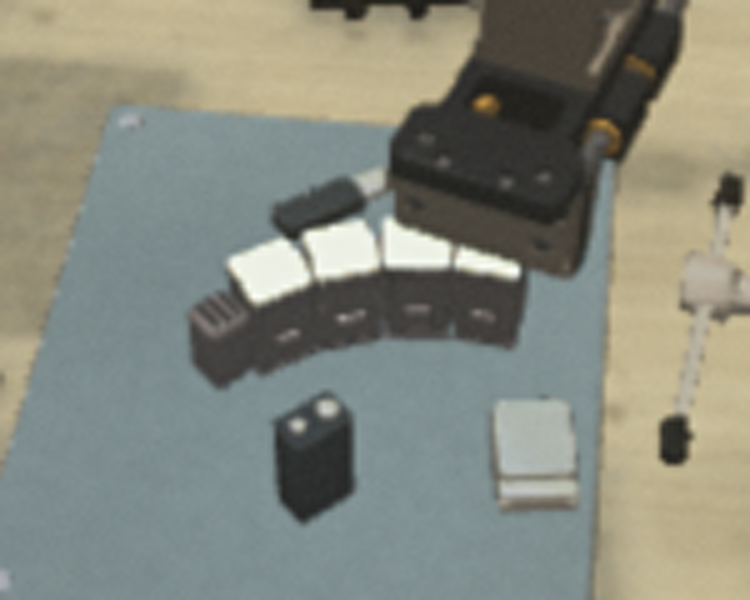

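All four lids are flat, at crop px (270,270), (345,245), (415,245) and (490,262), and the row has not moved. I'll lift clear.

send_rows:
  steps: "0 0 0 0.004 0; 0 0 0 0.012 0; 0 0 0 0.025 0; 0 0 -0.003 0.04 0; 0 -0.005 -0.006 0.055 0; 0 -0.01 -0.01 0.07 0; 0 -0.015 -0.015 0.085 0; 0 -0.02 -0.02 0.1 0; 0 -0.025 -0.025 0.11 0; 0 -0.03 -0.03 0.12 0; 0 -0.03 -0.03 0.12 0; 0 -0.03 -0.03 0.12 0"

```text
clock: 10.05
ee_pos: [0.3883, 0.1964, 0.1836]
eef_rot: [3.139, -0.0, 1.757]
contact_force: [-0.2, 0.5, 0.9]
width: 0.0004
finger_force: 0.0
```

Run:
```python
from cell import *
import cv2,numpy as np
from m import *
s=sense();print(s["clock"],s["ee_pos"],s["contact_force"])
w=calibration("wrist");p,d=capture("wrist");np.savez("w3.npz",p=p,d=d,**w)
p,d,W,*_=world("w3.npz");c=np.array([.2953,.2029]);q=W[...,:2]-c;r=np.hypot(q[...,0],q[...,1]);th=.748-np.arctan2(q[...,1],q[...,0])
for t in(-.36,-.12,.12,.36):
    for o in(-.06,.06):
        k=(d>0)&(abs(r-.125)<.009)&(abs(th-t-o)<.03)&(W[...,2]<.15);print(t+o,k.sum(),np.percentile(W[k][:,2],[5,50,95]).round(4) if k.any() else 0)
```

```text
10.05 [0.38831745 0.1963699  0.18355199] [-0.24205153  0.54537775  0.90299725]
-0.42 194 [0.0585 0.0597 0.0608]
-0.3 188 [0.0584 0.0596 0.0609]
-0.18 184 [0.0584 0.0597 0.0609]
-0.06 174 [0.0585 0.0596 0.0609]
0.06 166 [0.0584 0.0596 0.0608]
0.18 159 [0.0586 0.0598 0.0609]
0.3 155 [0.0586 0.0597 0.0608]
0.42 147 [0.0584 0.0597 0.0608]
```

All the lids measure flat at z 0.060, and the hand is clear.

```bash
python3 -c "
from cell import hand_in;print(hand_in())"
```

```text
the job is handed in; nothing more can be done
None
```

All four lids were shut in order with one stroke of the closed fingertips along the curve, the row and the items beside it did not visibly move, the hand is clear, and the job is handed in at about 10 s of the 38 s allowed.

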